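# Dial open the spare-parts lockbox

## Robot

A 6-joint arm with a two-finger parallel gripper is mounted at the origin on a cart in front of the work surface, level with it; the furniture and walls round the work are solid. World frame = base frame: x ahead of the robot, y to its left, z up, the work surface at z = 0. Lengths are in m, angles in rad, forces in N, time in s.
With the tool pointing down it reaches from about 0.375 to 0.975 m from the base axis. Payload 3.8 kg.
Tool frame: the origin (TCP) lies midway between the tips of the shut fingers; the grasp point (between the pads) lies 19 mm behind it; z points along the fingers, y is the line along which they close (so a half turn about z gives the same grasp; the last joint's range is limited). The gripper opens to 85 mm and grips with 20 to 120 N. Pads are 22 mm wide; open, the fingers measure 114 mm over their backs; the gripper's body (76 mm by 85 mm) begins 54 mm behind the grasp point. The pads swing forward as they close: fully open they stand 13 mm farther back than shut.
Start: joints at [1.3, 0.264, 1.604, -0, 1.274, -0.037], TCP at [0.156, 0.657, 0.231] pointing down, gripper open.
Joint ranges: [-2.63, 2.63], [-0.94, 2.18], [0.31, 2.57], [-1.31, 4.45], [0, 2.66], [-2.55, 2.55]. Speed limits (rad/s): [2.57, 2.57, 3.14, 3.14, 3.14, 3.14].

## Interface

Orientations are given as a rotation vector (axis times angle).
In Python, from workcell import bot gives the robot as it stands.
- The arm moves only by the tool step_arm, never from a script. Its argument "motion" is a list of rows, each a list of 5 numbers: the finger opening in cm, from 0 to 8.54, then the shift along the tool's x, y, z in cm, then the turn about the tool's z in degrees. In form: [[claw, dx, dy, dz, twist], ...]. A call has 1 to 20 rows; each row is the pose to reach, as a shift and turn from the pose commanded when the call began, along the tool's axes at that moment; what a row does not reach only later rows make up. A row lasts 1/10 s, in which the tool goes at most 50 mm and 8.59 degrees, less where a joint would pass 70% of its speed; a pose out of reach is approached as far as the arm can. A call with a gripper value outside its range is refused whole. The fingers move at their own pace and stop on an object; "force" is the grip in N (left out, the last holds). Time passes only in rows, so rows that repeat a pose let the fingers close. It gives the time, the measured TCP pose, the force, the opening and the grip force at its end, in the units of the state.
- bot.read_state(): the state, without advancing time (a new reading comes with each control period).
- bot.read_camera(name): name is "scene" or "top" or "wrist"; returns (picture, depth): 420x560x3 uint8, red, green, blue; 420x560 float32, m along the optical axis (not along the pixel's ray), 0 where there is no reading.
- bot.calibration(name): a dict with "mtx" (3x3 intrinsics, pixels), "origin" and "orientation" of the camera in the world; the wrist camera has in their place "T_tool_cam" (4x4, takes a point from camera to tool coordinates, whose origin is the TCP and whose axes are the flange's). Camera axes: x right, y up, looking along -z (the intrinsics and any distortion apply to the point x, -y, -z); pixel columns grow to the right and rows downward; lengths in m; the calibration is good to about 2 mm. A picture is of the moment at which its call begins: read the wrist's pose just before it. calibration takes no time and is no camera call.
- bot.finish_job(): hands the job in; it is judged then, once.
The state is a dict: "time": time; "q": joint angles; "joint_vel": joint speeds; "joint_torque": joint torques, N m; "tool_pos": TCP position; "tcp_rot": TCP orientation; "wrist_force": force on the tool from outside, world axes, zero at the start; "torque": the same for the moment, N m; "width": opening from 0.0 (shut) to 1.0 (fully open); "grip_force": force on a finger pad.
Only numpy, scipy, OpenCV 4.12 (cv2) and the standard library are available. Lean on these libraries where they do the work, as an engineer would, in place of code of your own. Each camera call takes 0.05 s, during which the arm holds its last target. There are 200 camera calls.

## Task

Open the blue combination lockbox: holding the orange crank peg, turn the dial clockwise (seen from above), let the red mark go past the white pointer once and stop when it comes to the pointer the second time. Then turn back anticlockwise until you feel the lock catch the dial dead, anywhere within an eighth of a turn of the blue mark: feel for it and do not force it, as the box sits on rubber buffers that must not be strained (12 N sideways is the most it takes). Finally slide the cover by its black rib all the way open, as gently, and let go, leaving the parts that lie round the box where they are.

Things in the scene. Friction and masses are not known exactly. Their poses are not given: they have to be found in the camera images.
- lockbox: blue steel lockbox 160 x 260 x 70 mm (x, y, z) on stiff rubber buffers on a foot plate screwed to the bench; origin at the centre of its underside on the bench; its z is up, its +y runs from the dial half to the compartment half. The top of the dial half is 70 mm above the bench. The buffers give 1 mm sideways per 8 N and spring back; 1.5 mm (12 N) is too much.
- dial_center (a point): point on the dial's upright axis, level with the top face of the black dial disc; fixed to the lockbox at (0, -65, 82) mm in its frame
- dial: black dial disc, 58 mm radius, its top 82 mm above the bench; origin on its axis 70 mm above the bench, turns with it. Turns without end both ways at about 2 to 4 N at the peg. It picks up a hidden wheel within one turn: the second clockwise arrival of the red mark at the pointer (stop within 8 degrees) sets the lock, the first never does
- lock_axis (a point): same place as the dial axis, on the bench (z = 0). Once the lock is set, turning back anticlockwise by about 189 degrees lets a spring catch into the dial, which stops it dead: up to 45 degrees before or after the blue mark meets the pointer, different each time and not visible, so it must be felt. If it was not set there is no catch: turn clockwise past red once and to red again, as at first
- pointer (a point): inner tip of the white index block on the lockbox top, beside the dial on its side toward the lockbox's -x, 66 mm from the dial axis
- red_mark (a point): outer end of the red radial bar (22 x 9 mm) on the dial's face, 55 mm from the dial axis; it turns with the dial
- blue_mark (a point): outer end of the blue radial bar (22 x 9 mm) on the dial's face, 55 mm from the dial axis; it turns with the dial, 189 degrees clockwise of the red mark (seen from above)
- peg_grip (a point): grip point, on the axis of the orange crank peg: upright round peg 18 mm diameter, 46 mm tall, top 130 mm and this point 112 mm above the bench; its axis is 45 mm from the dial axis, 115 degrees clockwise of the red mark seen from above. It turns with the dial, and spins freely on its own axis, so a gripper can hold it and go round the dial axis in circles without turning.
- cover_grip (a point): centre of the black rib on the sliding cover: 50 mm along the lockbox's x, 14 mm thick along its y, 40 mm tall, top 116 mm and this point 98 mm above the bench; moves with the cover
- cover: aluminium sliding cover of the compartment, 146 x 99 x 6 mm; origin under its centre, 70 mm above the bench, at y = 78.5 mm in the lockbox frame when shut and 153.5 mm when fully open at its end stop. It slides along the lockbox's +y, away from the dial, at about 3 to 5 N and stays where left. It is blocked after 3 mm unless the catch has dropped
- orange_cup_mid (a point): orange ceramic gas cup 23 x 23 x 42 mm standing on the bench, bystander; centre
- nut_mid (a point): big steel nut 36 x 41 x 19 mm lying on the bench, bystander; centre
- bolt_mid (a point): steel bolt 27 x 71 x 24 mm lying on the bench, bystander; centre
- red_box_mid (a point): flat red electrode box 32 x 165 x 17 mm lying on the bench, bystander; centre

How it is judged:
At the end, for the whole second after the job is handed in: the cover is at least 70 mm of its 75 mm open and the robot has let go (y of cover in the frame of lockbox above 0.1485 m); the robot touches nothing.
It fails at once if the dial or cover is forced: the lockbox is pushed more than 1.5 mm sideways on its buffers (about 12 N) (distance of dial_center from where it was at the start of the episode above 0.0015 m).
It fails at once if a part beside the box is moved by more than 15 mm (distance of any of orange_cup_mid, nut_mid, bolt_mid, red_box_mid from where it was at the start of the episode above 0.015 m).
It also fails if it takes over 67 s, if anything falls off the work surface, if the arm or the gripper's body presses on something with over 40 N, if the wrist force passes 120 N, or if a joint passes its speed limit or range.

## Working session

There is one attempt and no reset: what is moved stays moved. The work goes in short steps, Python scripts to look and compute and a tool call to move; the robot and the scene stay as the last step left them, time stands still between calls to the robot, and variables do not carry over. Pictures are saved under pics/ and viewed, at most 10 in all, crops included, and the job is handed in when it is done.

Besides the shell and the picture viewer there is one more tool, called after "Call:" as name(argument=value, ...) on one line, values as JSON. step_arm: Moves the arm, as the interface text tells. Its arguments: {"type":"object","properties":{"motion":{"type":"array","items":{"type":"array","items":{"type":"number"}}},"force":{"type":"number"}},"required":["motion"]}

```bash
mkdir -p pics; cat > h.py <<'E'
import numpy as np, cv2
from scipy.spatial.transform import Rotation as R
from workcell import bot
def cam(name):
    s=bot.read_state(); im,d=bot.read_camera(name); c=bot.calibration(name)
    if name=="wrist":
        T=np.eye(4); T[:3,:3]=R.from_rotvec(s["tcp_rot"]).as_matrix(); T[:3,3]=s["tool_pos"]
        W=T@np.array(c["T_tool_cam"]); O,Q=W[:3,3],W[:3,:3]
    else:
        O=np.array(c["origin"]); q=np.array(c["orientation"],float)
        Q=R.from_rotvec(q).as_matrix() if q.size==3 else (q if q.size==9 else None)
    return im,d,np.array(c["mtx"]),O,Q,c
def ray(uv,K,Q,dist=None):
    p=cv2.undistortPoints(np.array([[uv]],float),K,dist)[0,0]
    return Q@np.array([p[0],-p[1],-1])
def onplane(uv,z,K,O,Q,dist=None):
    r=ray(uv,K,Q,dist); return O+r*(z-O[2])/r[2]
def masks(im):
    h=cv2.cvtColor(im,cv2.COLOR_RGB2HSV); H,S,V=h[...,0],h[...,1],h[...,2]
    return dict(orange=(H>7)&(H<22)&(S>150)&(V>100),red=((H<6)|(H>174))&(S>150)&(V>80),blue=(H>95)&(H<130)&(S>120)&(V>50))
E
python3 - <<'E'
from h import *
for n in("scene","top","wrist"):
    im,d,K,O,Q,c=cam(n); cv2.imwrite(f"pics/{n}.png",im[...,::-1]); print(n,{k:np.round(v,3).tolist() if not isinstance(v,str) else v for k,v in c.items()})
    for k,m in masks(im).items():
        nn,_,st,ce=cv2.connectedComponentsWithStats(m.astype(np.uint8))
        for i in range(1,nn):
            if st[i,4]>40: print(k,st[i].tolist(),ce[i].round(1))
s=bot.read_state();print(s)
a=[cv2.imread(f"pics/{n}.png") for n in("top","scene")]
E
```

```text
scene {'mtx': [[427.13, 0.0, 280.723], [0.0, 427.13, 205.786], [0.0, 0.0, 1.0]], 'origin': [-0.098, -0.381, 0.499], 'orientation': [0.985, -0.571, -0.95]}
orange [117, 72, 20, 16, 240] [126.4  80.4]
orange [427, 78, 6, 15, 60] [429.7  84.6]
orange [441, 79, 9, 6, 46] [445.2  81.4]
orange [274, 208, 9, 25, 195] [278.4 220.1]
orange [189, 268, 12, 24, 215] [194.3 280.1]
red [110, 84, 7, 21, 93] [112.7  94.3]
red [242, 162, 33, 15, 154] [257.7 168.5]
red [252, 165, 30, 16, 148] [266.5 173.3]
red [75, 194, 42, 20, 462] [ 94.8 203.5]
red [346, 238, 49, 12, 186] [370.9 243. ]
red [53, 331, 48, 46, 928] [ 79.  350.4]
blue [479, 0, 14, 30, 151] [486.1  13.4]
blue [478, 34, 22, 18, 325] [488.3  42.6]
blue [358, 71, 19, 17, 145] [367.4  81.6]
blue [0, 82, 70, 19, 480] [29.3 89.6]
blue [482, 125, 8, 14, 65] [485.5 131.8]
blue [0, 153, 9, 16, 59] [  2.9 160.7]
blue [287, 166, 17, 14, 123] [295.2 171.8]
blue [22, 173, 14, 14, 130] [ 28.4 179.1]
blue [193, 214, 154, 85, 5182] [273.1 262.5]
blue [284, 215, 20, 11, 100] [292.5 219.1]
top {'mtx': [[509.653, 0.0, 283.375], [0.0, 509.653, 206.639], [0.
[... 964 characters left out ...]

{'time': 0.15, 'q': array([ 1.30013384e+00,  2.64545894e-01,  1.60509091e+00, -1.74098052e-05,
        1.27369793e+00, -3.68989458e-02]), 'joint_vel': array([-7.49699479e-05, -6.21735324e-04, -3.58151085e-03, -1.85182984e-04,
        1.43710105e-03, -1.66241488e-03]), 'joint_torque': array([-1.60021841e-04, -5.15906310e+01, -3.67963779e+01, -8.32250407e-05,
        8.08077981e-03, -3.03165859e-05]), 'tool_pos': array([0.15620879, 0.65608017, 0.23025455]), 'tcp_rot': array([-3.66322107e-01, -3.11990897e+00,  2.70794314e-03]), 'wrist_force': array([-0.38638313,  0.43241691, -0.22532762]), 'torque': array([-0.02333976, -0.05875015, -0.05103369]), 'grip_force': 0.0, 'width': 1.0020656188624757}
```

View pics/top.png

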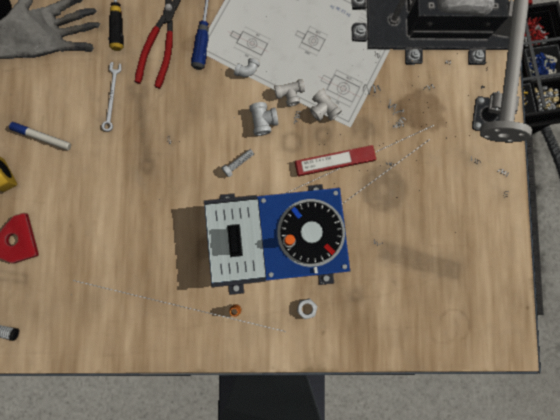

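View pics/scene.png

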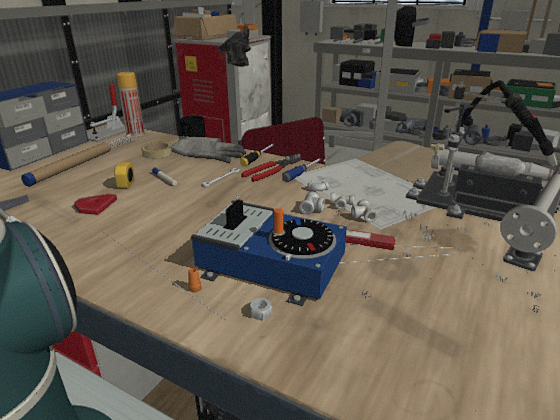

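The top view shows the dial centre near (311,232), the pointer near (316,270), the peg at (290,240), the red mark at (329,249), the blue mark at (296,212) and the rib at (235,240). The cup is at (235,310), the nut at (307,309), the bolt at (238,162) and the red box at (335,160). The scene view agrees: the peg is at (278,220) and the rib at (235,213).

```bash
python3 - <<'E'
from h import *
im,d,K,O,Q,c=cam("top"); im2,d2,K2,O2,Q2,c2=cam("scene")
def tri(a,b):
    r1,r2=ray(a,K,Q),ray(b,K2,Q2); A=np.c_[r1,-r2]; t=np.linalg.lstsq(A,O2-O,rcond=None)[0]
    p,q=O+t[0]*r1,O2+t[1]*r2; return ((p+q)/2).round(4),np.linalg.norm(p-q).round(4)
print("peg top tri",tri((289.6,239.3),(278,209.5)))
P={k:onplane(v,z,K,O,Q).round(4) for k,v,z in [("dial",(311,232),.082),("pointer",(316,267),.075),("peg",(289.6,239.3),.13),("red",(328.9,248.9),.082),("blue",(296.2,212.5),.082),("rib",(235,240),.116),("cup",(235.6,310.6),.04),("nut",(307,309),.02),("bolt",(238,162),.015),("rbox",(335,160),.017)]}
for k,v in P.items(): print(k,v)
# dial centre: knob (light disc) and disc rim
g=cv2.cvtColor(im,cv2.COLOR_RGB2GRAY)
m=((g<60)).astype(np.uint8); m=cv2.morphologyEx(m,cv2.MORPH_CLOSE,np.ones((9,9)))
n,l,st,ce=cv2.connectedComponentsWithStats(m[180:290,250:360])
for i in range(1,n):
    if st[i,4]>100: print(st[i],ce[i]+[250,180])
sub=cv2.resize(im[150:330,190:390],None,fx=4,fy=4,interpolation=cv2.INTER_CUBIC)[:600]
sub=cv2.resize(im[180:320,200:380],None,fx=4.2,fy=4.2,interpolation=cv2.INTER_CUBIC); cv2.imwrite("pics/crop.png",sub[...,::-1])
E
```

```text
peg top tri (array([ 0.5015, -0.0358,  0.131 ]), np.float64(0.0007))
dial [ 0.518  -0.0769  0.082 ]
pointer [ 0.4534 -0.0863  0.075 ]
peg [ 0.5014 -0.0356  0.13  ]
red [ 0.4867 -0.1099  0.082 ]
blue [ 0.5545 -0.0495  0.082 ]
rib [0.501  0.0616 0.116 ]
cup [0.3715 0.0647 0.04  ]
nut [ 0.3728 -0.0726  0.02  ]
bolt [0.665  0.0649 0.015 ]
rbox [ 0.6693 -0.1316  0.017 ]
[   0    5   99   99 6613] [301.99727809 234.80462725]
```

View pics/crop.png

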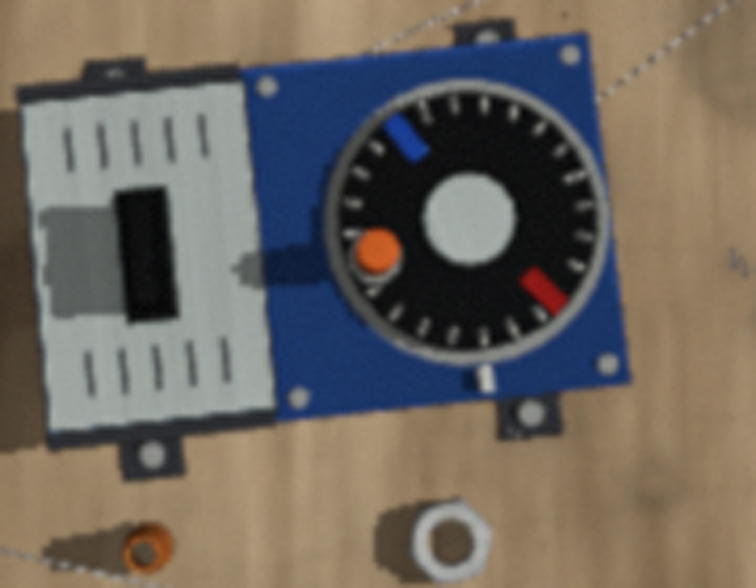

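The crop confirms it: dial centre at about (0.518,-0.077), box yaw about 7.5°, red mark about 39° before the pointer, and peg at about 111.5°. I'll move above the peg.

Call:
step_arm(motion=[[4.5,-49.6,-59.2,0,0],[4.5,-49.6,-59.2,0,0],[4.5,-49.6,-59.2,0,0],[4.5,-49.6,-59.2,0,0],[4.5,-49.6,-59.2,0,0],[4.5,-49.6,-59.2,0,0],[4.5,-49.6,-59.2,0,0],[4.5,-49.6,-59.2,0,0],[4.5,-49.6,-59.2,0,0],[4.5,-49.6,-59.2,0,0],[4.5,-49.6,-59.2,0,0],[4.5,-49.6,-59.2,0,0],[4.5,-49.6,-59.2,0,0],[4.5,-49.6,-59.2,0,0],[4.5,-49.6,-59.2,0,0],[4.5,-49.6,-59.2,0,0],[4.5,-49.6,-59.2,0,0],[4.5,-49.6,-59.2,0,0],[4.5,-49.6,-59.2,0,0]], force=20)

```text
time: 2.15
tool_pos: [0.5011, -0.0332, 0.2311]
tcp_rot: [-0.365, -3.12, -0.001]
wrist_force: [-0.4, -0.1, 0.1]
width: 0.528
grip_force: 0.0
```

```bash
python3 - <<'E'
from h import *
s=bot.read_state(); print(s["time"],s["tool_pos"],s["tcp_rot"],s["wrist_force"],s["q"])
im,d,K,O,Q,c=cam("wrist"); cv2.imwrite("pics/w1.png",im[...,::-1])
for k,m in masks(im).items():
    n,_,st,ce=cv2.connectedComponentsWithStats(m.astype(np.uint8))
    for i in range(1,n):
        if st[i,4]>40: print(k,st[i].tolist(),ce[i].round(1),[onplane(ce[i],z,K,O,Q).round(4)[:2].tolist() for z in(.13,.082)])
E
```

```text
2.15 [ 0.50114053 -0.03321679  0.23111104] [-3.65160843e-01 -3.11964407e+00 -7.41238652e-04] [-0.35937894 -0.14829984  0.12255902] [-1.16111124e-01 -6.58111794e-02  1.96489479e+00  4.98784335e-04
  1.24315867e+00 -1.45402441e+00]
orange [331, 34, 25, 28, 387] [341.7  48.6] [[0.389, 0.0419], [0.3813, 0.0532]]
orange [264, 198, 22, 32, 510] [274.6 214.5] [[0.4989, -0.0338], [0.5127, -0.0373]]
red [187, 199, 23, 18, 229] [198.2 207.7] [[0.4784, -0.0942], [0.4882, -0.1096]]
red [227, 290, 65, 26, 223] [259.2 301.6] [[0.5764, -0.0668], [0.6054, -0.0768]]
red [500, 357, 12, 13, 87] [506.1 363.1] [[0.6988, 0.1516], [0.7519, 0.1845]]
red [525, 358, 16, 32, 343] [532.8 372.7] [[0.7169, 0.1772], [0.7734, 0.2151]]
blue [153, 120, 193, 178, 8868] [271.1 197.2] [[0.4838, -0.0332], [0.4946, -0.0366]]
blue [263, 246, 22, 19, 239] [273.1 255. ] [[0.5343, -0.0437], [0.5551, -0.0491]]
blue [194, 262, 11, 12, 44] [199.3 268.5] [[0.5319, -0.1101], [0.5522, -0.1286]]
```

View pics/w1.png

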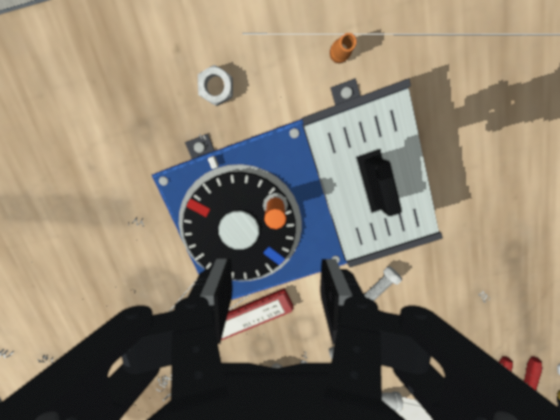

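The wrist view shows the peg top at (275,218), the red mark at (198,208), the blue mark at (273,255) and the pointer at (212,162). This agrees with the top view: centre (0.5183,-0.0770), peg (0.5016,-0.0354). I'll descend with the fingers open.

Call:
step_arm(motion=[[4,-0.11,-0.2,3,0],[4,-0.11,-0.2,7,0],[4,-0.11,-0.2,11,0],[3.5,-0.11,-0.2,13,0],[3,-0.11,-0.2,13.8,0],[2.6,-0.11,-0.2,13.8,0],[2.2,-0.11,-0.2,13.8,0],[2.0,-0.11,-0.2,13.8,0],[1.9,-0.11,-0.2,13.8,0],[1.9,-0.11,-0.2,13.8,0]], force=20)

```text
time: 3.2
tool_pos: [0.5035, -0.0363, 0.0946]
tcp_rot: [0.366, 3.117, 0.001]
wrist_force: [1.2, 0.3, 0.6]
width: 0.222
grip_force: 0.6
```

Call:
step_arm(motion=[[1.85,0,0,0,0],[1.8,0,0,0,0],[1.75,0,0,0,0],[1.75,0,0,0,0]], force=20)

```text
time: 3.6
tool_pos: [0.5027, -0.0363, 0.0936]
tcp_rot: [0.367, 3.119, 0.0]
wrist_force: [0.7, 2.9, 2.8]
width: 0.202
grip_force: 7.0
```

```bash
cat >> h.py <<'E'
def arc(th0,th1,step,twist=0,claw=1.7,corr=(0,0),hold=1):
    """rows (cm, tool axes) for going round from th0 to th1 deg; corr = world shift mm; twist 1: tool turns with dial"""
    s=bot.read_state(); M=R.from_rotvec(s["tcp_rot"]).as_matrix(); x,y=M[:2,0],M[:2,1]
    n=int(np.ceil(abs(th1-th0)/step)); rows=[]
    for i in range(1,n+1):
        t=th0+(th1-th0)*i/n; a,b=np.radians([t,th0])
        w=45*np.array([np.cos(a)-np.cos(b),np.sin(a)-np.sin(b)])+np.array(corr)*i/n
        rows.append([claw,round(float(x@w)/10,2),round(float(y@w)/10,2),0,round(-twist*(t-th0),1)])
    rows+=[rows[-1]]*hold; print(len(rows),str(rows).replace(" ",""))
    print("t",round(s["time"],2),"tcp",(s["tool_pos"]*1000).round(1),"F",s["wrist_force"].round(1),"yaw_y",np.degrees(np.arctan2(y[1],y[0])).round(1))
def fr(th,c=(518.3,-77.0)):
    s=bot.read_state(); p=s["tool_pos"][:2]*1000-c; a=np.degrees(np.arctan2(p[1],p[0])); r=np.hypot(*p); u=p/r; F=s["wrist_force"][:2]
    print("meas th",a.round(1),"r",r.round(2),"F_rad",(F@u).round(1),"F_tan(ccw)",(F@[-u[1],u[0]]).round(1))
E
python3 -c "
from h import *
fr(0); arc(111.7,86.7,3)"
```

```text
meas th 111.0 r 43.58 F_rad 2.4 F_tan(ccw) -1.7
10 [[1.7,-0.18,0.12,0,-0.0],[1.7,-0.37,0.23,0,-0.0],[1.7,-0.56,0.34,0,-0.0],[1.7,-0.76,0.43,0,-0.0],[1.7,-0.96,0.51,0,-0.0],[1.7,-1.16,0.59,0,-0.0],[1.7,-1.37,0.65,0,-0.0],[1.7,-1.58,0.71,0,-0.0],[1.7,-1.8,0.75,0,-0.0],[1.7,-1.8,0.75,0,-0.0]]
t 3.6 tcp [502.7 -36.3  93.6] F [0.7 2.9 2.8] yaw_y 76.6
```

Call:
step_arm(motion=[[1.7,-0.18,0.13,0,0],[1.7,-0.37,0.25,0,0],[1.7,-0.56,0.37,0,0],[1.7,-0.76,0.46,0,0],[1.7,-0.96,0.55,0,0],[1.7,-1.16,0.63,0,0],[1.7,-1.37,0.69,0,0],[1.7,-1.58,0.75,0,0],[1.7,-1.8,0.79,0,0],[1.7,-1.8,0.79,0,0]])

```text
time: 4.6
tool_pos: [0.5221, -0.0328, 0.0936]
tcp_rot: [0.366, 3.12, 0.0]
wrist_force: [-1.5, 2.0, 4.4]
width: 0.201
grip_force: 18.1
```

```bash
python3 -c "
from h import *
fr(0); arc(86.7,41.7,3)"
```

```text
meas th 85.1 r 44.41 F_rad 1.8 F_tan(ccw) 1.6
16 [[1.7,-0.23,0.04,0,-0.0],[1.7,-0.47,0.06,0,-0.0],[1.7,-0.7,0.07,0,-0.0],[1.7,-0.94,0.07,0,-0.0],[1.7,-1.17,0.05,0,-0.0],[1.7,-1.41,0.03,0,-0.0],[1.7,-1.64,-0.01,0,-0.0],[1.7,-1.87,-0.06,0,-0.0],[1.7,-2.1,-0.12,0,-0.0],[1.7,-2.32,-0.2,0,-0.0],[1.7,-2.54,-0.29,0,-0.0],[1.7,-2.75,-0.38,0,-0.0],[1.7,-2.96,-0.49,0,-0.0],[1.7,-3.17,-0.61,0,-0.0],[1.7,-3.36,-0.74,0,-0.0],[1.7,-3.36,-0.74,0,-0.0]]
t 4.6 tcp [522.1 -32.8  93.6] F [-1.5  2.   4.4] yaw_y 76.6
```

Call:
step_arm(motion=[[1.7,-0.23,0.04,0,0],[1.7,-0.47,0.06,0,0],[1.7,-0.7,0.07,0,0],[1.7,-0.94,0.07,0,0],[1.7,-1.17,0.06,0,0],[1.7,-1.41,0.04,0,0],[1.7,-1.64,0,0,0],[1.7,-1.87,-0.05,0,0],[1.7,-2.1,-0.11,0,0],[1.7,-2.33,-0.19,0,0],[1.7,-2.55,-0.28,0,0],[1.7,-2.76,-0.37,0,0],[1.7,-2.97,-0.48,0,0],[1.7,-3.18,-0.6,0,0],[1.7,-3.37,-0.73,0,0],[1.7,-3.37,-0.73,0,0]])

```text
time: 6.2
tool_pos: [0.5534, -0.0481, 0.0935]
tcp_rot: [0.367, 3.119, -0.0]
wrist_force: [2.5, 2.5, 4.4]
width: 0.206
grip_force: 18.2
```

```bash
python3 -c "
from h import *
fr(0); arc(41.7,-30.3,4)"
```

```text
meas th 39.5 r 45.41 F_rad 3.5 F_tan(ccw) 0.3
19 [[1.7,-0.25,-0.19,0,-0.0],[1.7,-0.49,-0.39,0,-0.0],[1.7,-0.71,-0.62,0,-0.0],[1.7,-0.92,-0.85,0,-0.0],[1.7,-1.11,-1.1,0,-0.0],[1.7,-1.28,-1.37,0,-0.0],[1.7,-1.43,-1.64,0,-0.0],[1.7,-1.56,-1.93,0,-0.0],[1.7,-1.68,-2.22,0,-0.0],[1.7,-1.77,-2.52,0,-0.0],[1.7,-1.84,-2.82,0,-0.0],[1.7,-1.89,-3.13,0,-0.0],[1.7,-1.92,-3.45,0,-0.0],[1.7,-1.93,-3.76,0,-0.0],[1.7,-1.91,-4.07,0,-0.0],[1.7,-1.87,-4.39,0,-0.0],[1.7,-1.81,-4.7,0,-0.0],[1.7,-1.73,-5.0,0,-0.0],[1.7,-1.73,-5.0,0,-0.0]]
t 6.2 tcp [553.4 -48.1  93.5] F [2.5 2.5 4.4] yaw_y 76.6
```

Call:
step_arm(motion=[[1.7,-0.26,-0.18,0,0],[1.7,-0.51,-0.37,0,0],[1.7,-0.74,-0.59,0,0],[1.7,-0.95,-0.82,0,0],[1.7,-1.14,-1.07,0,0],[1.7,-1.31,-1.34,0,0],[1.7,-1.46,-1.61,0,0],[1.7,-1.6,-1.9,0,0],[1.7,-1.72,-2.19,0,0],[1.7,-1.81,-2.49,0,0],[1.7,-1.88,-2.79,0,0],[1.7,-1.93,-3.1,0,0],[1.7,-1.96,-3.42,0,0],[1.7,-1.97,-3.73,0,0],[1.7,-1.95,-4.04,0,0],[1.7,-1.91,-4.36,0,0],[1.7,-1.85,-4.67,0,0],[1.7,-1.77,-4.97,0,0],[1.7,-1.77,-4.97,0,0]])

```text
time: 8.1
tool_pos: [0.5582, -0.1007, 0.0932]
tcp_rot: [-0.367, -3.12, 0.001]
wrist_force: [2.5, 1.0, 3.7]
width: 0.207
grip_force: 18.0
```

```bash
python3 -c "
from h import *
fr(0); arc(-30.3,-102.3,4)"
```

```text
meas th -30.8 r 46.4 F_rad 1.7 F_tan(ccw) 2.2
19 [[1.7,0.1,-0.3,0,-0.0],[1.7,0.22,-0.59,0,-0.0],[1.7,0.37,-0.87,0,-0.0],[1.7,0.53,-1.14,0,-0.0],[1.7,0.71,-1.39,0,-0.0],[1.7,0.9,-1.64,0,-0.0],[1.7,1.12,-1.87,0,-0.0],[1.7,1.35,-2.08,0,-0.0],[1.7,1.59,-2.28,0,-0.0],[1.7,1.85,-2.46,0,-0.0],[1.7,2.12,-2.62,0,-0.0],[1.7,2.4,-2.77,0,-0.0],[1.7,2.69,-2.89,0,-0.0],[1.7,2.98,-2.99,0,-0.0],[1.7,3.29,-3.08,0,-0.0],[1.7,3.59,-3.14,0,-0.0],[1.7,3.91,-3.17,0,-0.0],[1.7,4.22,-3.19,0,-0.0],[1.7,4.22,-3.19,0,-0.0]]
t 8.1 tcp [ 558.2 -100.7   93.2] F [2.5 1.  3.7] yaw_y 76.6
```

Call:
step_arm(motion=[[1.7,0.09,-0.3,0,0],[1.7,0.21,-0.59,0,0],[1.7,0.35,-0.87,0,0],[1.7,0.51,-1.14,0,0],[1.7,0.69,-1.39,0,0],[1.7,0.88,-1.64,0,0],[1.7,1.1,-1.87,0,0],[1.7,1.33,-2.08,0,0],[1.7,1.57,-2.28,0,0],[1.7,1.83,-2.46,0,0],[1.7,2.1,-2.62,0,0],[1.7,2.38,-2.77,0,0],[1.7,2.67,-2.89,0,0],[1.7,2.96,-2.99,0,0],[1.7,3.27,-3.08,0,0],[1.7,3.57,-3.14,0,0],[1.7,3.89,-3.17,0,0],[1.7,4.2,-3.19,0,0],[1.7,4.2,-3.19,0,0]])

```text
time: 10.0
tool_pos: [0.5097, -0.1214, 0.0932]
tcp_rot: [-0.366, -3.12, 0.0]
wrist_force: [2.0, 1.1, 1.3]
width: 0.208
grip_force: 17.9
```

```bash
python3 -c "
from h import *
fr(0); arc(-102.3,-178.3,4)"
```

```text
meas th -100.9 r 45.26 F_rad -1.5 F_tan(ccw) 1.8
21 [[1.7,0.3,0.0,0,-0.0],[1.7,0.6,0.03,0,-0.0],[1.7,0.89,0.07,0,-0.0],[1.7,1.18,0.13,0,-0.0],[1.7,1.47,0.22,0,-0.0],[1.7,1.75,0.32,0,-0.0],[1.7,2.02,0.44,0,-0.0],[1.7,2.29,0.58,0,-0.0],[1.7,2.54,0.73,0,-0.0],[1.7,2.79,0.9,0,-0.0],[1.7,3.02,1.09,0,-0.0],[1.7,3.24,1.29,0,-0.0],[1.7,3.45,1.51,0,-0.0],[1.7,3.64,1.74,0,-0.0],[1.7,3.81,1.98,0,-0.0],[1.7,3.97,2.23,0,-0.0],[1.7,4.11,2.49,0,-0.0],[1.7,4.24,2.76,0,-0.0],[1.7,4.34,3.04,0,-0.0],[1.7,4.43,3.33,0,-0.0],[1.7,4.43,3.33,0,-0.0]]
t 10.0 tcp [ 509.7 -121.4   93.2] F [2.  1.1 1.3] yaw_y 76.6
```

Call:
step_arm(motion=[[1.7,0.29,0.01,0,0],[1.7,0.59,0.04,0,0],[1.7,0.88,0.08,0,0],[1.7,1.17,0.15,0,0],[1.7,1.46,0.24,0,0],[1.7,1.74,0.34,0,0],[1.7,2.01,0.46,0,0],[1.7,2.27,0.6,0,0],[1.7,2.52,0.75,0,0],[1.7,2.77,0.92,0,0],[1.7,3.0,1.11,0,0],[1.7,3.22,1.31,0,0],[1.7,3.43,1.53,0,0],[1.7,3.62,1.76,0,0],[1.7,3.79,2.0,0,0],[1.7,3.95,2.25,0,0],[1.7,4.09,2.51,0,0],[1.7,4.22,2.78,0,0],[1.7,4.32,3.06,0,0],[1.7,4.41,3.35,0,0]])

```text
time: 12.0
tool_pos: [0.475, -0.0785, 0.0934]
tcp_rot: [-0.366, -3.12, 0.0]
wrist_force: [0.1, -3.3, 4.4]
width: 0.206
grip_force: 18.2
```

```bash
python3 -c "
from h import *
fr(0,(518.7,-76.7)); arc(-178.3,-254.3,4)
# red angle from top camera at plane .082
im,d,K,O,Q,c=cam('top')
m=masks(im)['red']; m[:180]=0;m[290:]=0;m[:,:250]=0;m[:,360:]=0
v,u=np.nonzero(m); 
if len(u)>20:
  p=onplane((u.mean(),v.mean()),.082,K,O,Q)*1000; print('red',len(u),p,np.degrees(np.arctan2(p[1]+77,p[0]-518.5)))
"
```

```text
meas th -177.6 r 43.74 F_rad 0.0 F_tan(ccw) 3.3
20 [[1.7,0.07,0.31,0,-0.0],[1.7,0.12,0.62,0,-0.0],[1.7,0.15,0.93,0,-0.0],[1.7,0.15,1.24,0,-0.0],[1.7,0.14,1.56,0,-0.0],[1.7,0.1,1.87,0,-0.0],[1.7,0.04,2.18,0,-0.0],[1.7,-0.04,2.48,0,-0.0],[1.7,-0.14,2.78,0,-0.0],[1.7,-0.26,3.07,0,-0.0],[1.7,-0.41,3.35,0,-0.0],[1.7,-0.57,3.62,0,-0.0],[1.7,-0.75,3.87,0,-0.0],[1.7,-0.94,4.12,0,-0.0],[1.7,-1.16,4.35,0,-0.0],[1.7,-1.39,4.56,0,-0.0],[1.7,-1.63,4.76,0,-0.0],[1.7,-1.89,4.94,0,-0.0],[1.7,-2.16,5.1,0,-0.0],[1.7,-2.16,5.1,0,-0.0]]
t 12.0 tcp [475.  -78.5  93.4] F [ 0.1 -3.3  4.4] yaw_y 76.6
```

Call:
step_arm(motion=[[1.7,0.07,0.31,0,0],[1.7,0.12,0.62,0,0],[1.7,0.15,0.93,0,0],[1.7,0.15,1.24,0,0],[1.7,0.14,1.56,0,0],[1.7,0.1,1.87,0,0],[1.7,0.04,2.18,0,0],[1.7,-0.04,2.48,0,0],[1.7,-0.14,2.78,0,0],[1.7,-0.26,3.07,0,0],[1.7,-0.41,3.35,0,0],[1.7,-0.57,3.62,0,0],[1.7,-0.75,3.87,0,0],[1.7,-0.94,4.12,0,0],[1.7,-1.16,4.35,0,0],[1.7,-1.39,4.56,0,0],[1.7,-1.63,4.76,0,0],[1.7,-1.89,4.94,0,0],[1.7,-2.16,5.1,0,0],[1.7,-2.16,5.1,0,0]])

```text
time: 14.05
tool_pos: [0.5078, -0.0338, 0.0936]
tcp_rot: [-0.366, -3.119, -0.0]
wrist_force: [-1.2, -0.6, 9.0]
width: 0.204
grip_force: 18.5
```

```bash
python3 -c "
from h import *
fr(0,(518.7,-76.7)); arc(-254.3,-282.3,4)
for n in('wrist','top'):
  im,d,K,O,Q,c=cam(n); cv2.imwrite('pics/a_%s.png'%n,im[...,::-1])
  k,_,st,ce=cv2.connectedComponentsWithStats(masks(im)['red'].astype(np.uint8))
  for i in range(1,k):
    p=onplane(ce[i],.082,K,O,Q)*1000
    if st[i,4]>25 and abs(np.hypot(p[0]-518.5,p[1]+77)-44)<8: print(n,'red',st[i,4],p,np.degrees(np.arctan2(p[1]+77,p[0]-518.5)))
"
```

```text
meas th 104.3 r 44.32 F_rad -0.3 F_tan(ccw) 1.3
8 [[1.7,-0.28,0.14,0,-0.0],[1.7,-0.57,0.27,0,-0.0],[1.7,-0.87,0.37,0,-0.0],[1.7,-1.17,0.45,0,-0.0],[1.7,-1.48,0.51,0,-0.0],[1.7,-1.79,0.55,0,-0.0],[1.7,-2.1,0.57,0,-0.0],[1.7,-2.1,0.57,0,-0.0]]
t 14.05 tcp [507.8 -33.8  93.6] F [-1.2 -0.6  9. ] yaw_y 76.6
wrist red 655 [ 485.48599451 -107.36684592   82.        ] -137.3916209521299
```

Call:
step_arm(motion=[[1.7,-0.28,0.14,-0.05,0],[1.7,-0.57,0.27,-0.05,0],[1.7,-0.87,0.37,-0.05,0],[1.7,-1.17,0.45,-0.05,0],[1.7,-1.48,0.51,-0.05,0],[1.7,-1.79,0.55,-0.05,0],[1.7,-2.1,0.57,-0.05,0],[1.7,-2.1,0.57,-0.05,0]])

```text
time: 14.95
tool_pos: [0.5288, -0.0327, 0.0935]
tcp_rot: [-0.366, -3.117, -0.001]
wrist_force: [-0.9, 0.4, 6.6]
width: 0.201
grip_force: 18.4
```

```bash
python3 -c "
from h import *
fr(0,(518.7,-76.7)); arc(-282.3,-287.3,3)
a=[]
for n in('wrist','top'):
  im,d,K,O,Q,c=cam(n)
  uv=lambda P:(lambda q:(K[0,2]+K[0,0]*q[0]/-q[2],K[1,2]-K[1,1]*q[1]/-q[2]))(Q.T@(np.array(P)-O))
  k,_,st,ce=cv2.connectedComponentsWithStats(masks(im)['red'].astype(np.uint8))
  for i in range(1,k):
    p=onplane(ce[i],.082,K,O,Q)*1000
    if st[i,4]>15 and abs(np.hypot(p[0]-518.5,p[1]+77)-44)<10: print(n,'red',st[i,4],ce[i],p,np.degrees(np.arctan2(p[1]+77,p[0]-518.5)))
  pc=uv((.5185,-.077,.082)); print('centre px',pc)
  x,y=map(int,uv((.475,-.083,.082))); w=60 if n=='wrist' else 25
  x0,y0=max(x-w,0),max(y-w,0); s=im[y0:y+w,x0:x+w]; print(n,x0,y0,s.shape); a.append(cv2.resize(s,(400,400*s.shape[0]//s.shape[1]),interpolation=cv2.INTER_CUBIC)[:400])
h=max(x.shape[0] for x in a); a=[cv2.copyMakeBorder(x,0,h-x.shape[0],0,0,0) for x in a]
cv2.imwrite('pics/b.png',np.hstack(a)[...,::-1])
"
```

```text
meas th 77.1 r 45.14 F_rad 0.2 F_tan(ccw) 1.0
3 [[1.7,-0.2,-0.0,0,-0.0],[1.7,-0.39,-0.01,0,-0.0],[1.7,-0.39,-0.01,0,-0.0]]
t 14.95 tcp [528.8 -32.7  93.5] F [-0.9  0.4  6.6] yaw_y 76.6
wrist red 788 [146.45177665 194.95685279] [474.95659667 -89.12124209  82.        ] -164.44431336239387
centre px (np.float64(194.35785441576058), np.float64(264.3508129830489))
wrist 97 132 (120, 120, 3)
top red 65 [317.78461538 255.41538462] [474.63985512 -89.1792896   82.        ] -164.4808419747486
centre px (np.float64(311.03062223991964), np.float64(231.75839298911927))
top 289 230 (50, 50, 3)
```

View pics/b.png

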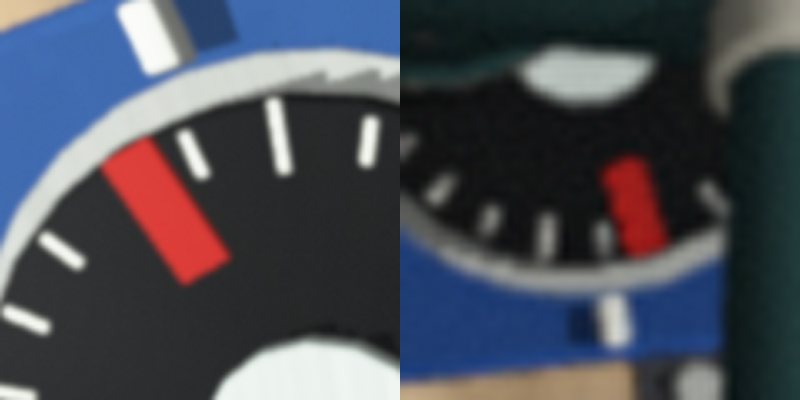

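Left is the wrist view, with the red bar slightly before the white pointer. Right is the top view, with the pointer tip at about (315.6,267.2). Red is at -164.5° and the pointer at about -172°, so 7.4° remain.

Call:
step_arm(motion=[[1.7,-0.2,0,0,0],[1.7,-0.4,-0.01,0,0],[1.7,-0.58,-0.03,0,0],[1.7,-0.58,-0.03,0,0]])

```text
time: 15.45
tool_pos: [0.5342, -0.0341, 0.0934]
tcp_rot: [-0.367, -3.117, -0.002]
wrist_force: [-2.1, 1.2, 6.9]
width: 0.204
grip_force: 18.4
```

```bash
python3 -c "
from h import *
fr(0,(518.7,-76.7)); arc(-289.7,-165.7,7)
im,d,K,O,Q,c=cam('wrist')
print('ptr', [np.degrees(np.arctan2(p[1]+.077,p[0]-.5185)) for p in [onplane((145.9,153.6),.078,K,O,Q)]],'old frame only')
for n in('wrist','top'):
  im,d,K,O,Q,c=cam(n)
  k,_,st,ce=cv2.connectedComponentsWithStats(masks(im)['red'].astype(np.uint8))
  for i in range(1,k):
    p=onplane(ce[i],.082,K,O,Q)*1000
    if st[i,4]>15 and abs(np.hypot(p[0]-518.5,p[1]+77)-44)<10: print(n,'red',st[i,4],ce[i],p,np.degrees(np.arctan2(p[1]+77,p[0]-518.5)))
  g=im.min(2).astype(int)
  m=(g>150).astype(np.uint8); k,_,st,ce=cv2.connectedComponentsWithStats(m)
  for i in range(1,k):
    p=onplane(ce[i],.078,K,O,Q)*1000
    if st[i,4]>8 and 62<np.hypot(p[0]-518.5,p[1]+77)<80 and abs(p[1]+86)<10: print(n,'white',st[i],ce[i],p,np.degrees(np.arctan2(p[1]+77,p[0]-518.5)))
"
```

```text
meas th 70.0 r 45.3 F_rad 0.4 F_tan(ccw) 2.3
19 [[1.7,0.54,0.03,0,0.0],[1.7,1.08,-0.01,0,0.0],[1.7,1.61,-0.11,0,0.0],[1.7,2.13,-0.28,0,0.0],[1.7,2.62,-0.51,0,0.0],[1.7,3.08,-0.79,0,0.0],[1.7,3.5,-1.13,0,0.0],[1.7,3.88,-1.51,0,0.0],[1.7,4.21,-1.94,0,0.0],[1.7,4.49,-2.4,0,0.0],[1.7,4.71,-2.9,0,0.0],[1.7,4.87,-3.41,0,0.0],[1.7,4.96,-3.95,0,0.0],[1.7,4.99,-4.49,0,0.0],[1.7,4.96,-5.03,0,0.0],[1.7,4.86,-5.56,0,0.0],[1.7,4.7,-6.07,0,0.0],[1.7,4.48,-6.57,0,0.0],[1.7,4.48,-6.57,0,0.0]]
t 15.45 tcp [534.2 -34.1  93.4] F [-2.1  1.2  6.9] yaw_y 76.6
ptr [np.float64(-172.08463711063038)] old frame only
wrist red 824 [154.5618932  179.58980583] [473.71428668 -83.64794333  82.        ] -171.55672894912144
wrist white [131 107  13   9  71] [136.57746479 110.46478873] [439.45975672 -82.21758948  78.        ] -176.22328131960342
wrist white [131 119  19  24 277] [139.77978339 130.68231047] [448.8802316  -84.10315611  78.        ] -174.17439255768667
top red 65 [314.90769231 256.06153846] [473.45012609 -83.83653784  82.        ] -171.3709255633012
top white [314 267   4   6  14] [315.5 269.5] [448.78520257 -85.043856    78.        ] -173.41818437268446
```

Red is within about 2° of the pointer, so the lock should be set. I'll turn back 124° anticlockwise, stopping short of the catch zone, and twist the tool so the pads slide tangentially.

Call:
step_arm(motion=[[1.7,0.54,0.03,0,3.5],[1.7,1.08,-0.01,0,7],[1.7,1.61,-0.11,0,10.5],[1.7,2.13,-0.28,0,14],[1.7,2.62,-0.51,0,17.5],[1.7,3.08,-0.79,0,21],[1.7,3.5,-1.13,0,24.5],[1.7,3.88,-1.51,0,28],[1.7,4.21,-1.94,0,31.5],[1.7,4.49,-2.4,0,35],[1.7,4.71,-2.9,0,38.5],[1.7,4.87,-3.41,0,42],[1.7,4.96,-3.95,0,45.5],[1.7,4.99,-4.49,0,49],[1.7,4.96,-5.03,0,52.5],[1.7,4.86,-5.56,0,56],[1.7,4.7,-6.07,0,59.5],[1.7,4.48,-6.57,0,62],[1.7,4.48,-6.57,0,62]])

```text
time: 17.5
tool_pos: [0.4758, -0.0879, 0.0931]
tcp_rot: [-1.921, -2.483, -0.001]
wrist_force: [0.7, 0.6, 2.6]
width: 0.203
grip_force: 18.1
```

```bash
python3 -c "
from h import *
fr(0,(518.7,-76.7)); arc(-165.7,-155.7,2.5,1,1.76,hold=2)"
```

```text
meas th -165.3 r 44.3 F_rad -0.8 F_tan(ccw) -0.4
6 [[1.76,-0.2,0.0,0,-2.5],[1.76,-0.39,0.02,0,-5.0],[1.76,-0.59,0.04,0,-7.5],[1.76,-0.78,0.06,0,-10.0],[1.76,-0.78,0.06,0,-10.0],[1.76,-0.78,0.06,0,-10.0]]
t 17.5 tcp [475.8 -87.9  93.1] F [0.7 0.6 2.6] yaw_y 14.5
```

Call:
step_arm(motion=[[1.76,0,0,0,0],[1.76,-0.2,0,0,-2.5],[1.76,-0.39,0.02,0,-5],[1.76,-0.59,0.04,0,-7.5],[1.76,-0.78,0.06,0,-10],[1.76,-0.78,0.06,0,-10]])

```text
time: 18.1
tool_pos: [0.4784, -0.0954, 0.0932]
tcp_rot: [-1.695, -2.643, 0.0]
wrist_force: [0.4, 2.6, 1.8]
width: 0.208
grip_force: 7.3
```

```bash
cat >> h.py <<'E'
def marks():
    for n in('wrist','top'):
        im,d,K,O,Q,c=cam(n); mm=masks(im)
        for col in('red','blue'):
            k,_,st,ce=cv2.connectedComponentsWithStats(mm[col].astype(np.uint8))
            for i in range(1,k):
                p=onplane(ce[i],.082,K,O,Q)*1000; r=np.hypot(p[0]-518.5,p[1]+77)
                if 30<st[i,4]<1200 and abs(r-44)<6: a=np.degrees(np.arctan2(p[1]+77,p[0]-518.5)); print(n,col,st[i,4],'r',r.round(1),'ang',a.round(1),'=> peg',round(a-115 if col=='red' else a+74,1))
E
python3 -c "
from h import *
fr(0,(518.7,-76.7)); marks(); arc(-155.7,-143.7,2.5,1,1.76,hold=2)"
```

```text
meas th -155.0 r 44.41 F_rad -1.5 F_tan(ccw) -2.2
wrist blue 914 r 46.3 ang 127.0 => peg 201.0
7 [[1.76,-0.19,0.0,0,-2.4],[1.76,-0.38,0.01,0,-4.8],[1.76,-0.56,0.03,0,-7.2],[1.76,-0.75,0.06,0,-9.6],[1.76,-0.94,0.09,0,-12.0],[1.76,-0.94,0.09,0,-12.0],[1.76,-0.94,0.09,0,-12.0]]
t 18.2 tcp [478.5 -95.5  93.4] F [ 0.8  1.3 -0.5] yaw_y 24.6
```

Call:
step_arm(motion=[[1.78,0,0,0,0],[1.78,-0.19,0,0,-2.4],[1.78,-0.38,0.01,0,-4.8],[1.78,-0.56,0.03,0,-7.2],[1.78,-0.75,0.06,0,-9.6],[1.78,-0.94,0.09,0,-12],[1.78,-0.94,0.09,0,-12]])

```text
time: 18.9
tool_pos: [0.4833, -0.1039, 0.0934]
tcp_rot: [-1.411, -2.806, 0.0]
wrist_force: [0.4, 1.4, 0.8]
width: 0.209
grip_force: 2.4
```

```bash
python3 -c "
from h import *
fr(0,(518.7,-76.7)); marks(); arc(-143.7,-137.7,2,1,1.78,hold=2)"
```

```text
meas th -142.4 r 44.65 F_rad -1.2 F_tan(ccw) -0.8
wrist blue 915 r 46.2 ang 139.3 => peg 213.3
top blue 61 r 46.8 ang 140.7 => peg 214.7
5 [[1.78,-0.16,0.0,0,-2.0],[1.78,-0.31,0.01,0,-4.0],[1.78,-0.47,0.02,0,-6.0],[1.78,-0.47,0.02,0,-6.0],[1.78,-0.47,0.02,0,-6.0]]
t 19.0 tcp [ 483.5 -104.    93.5] F [1.  1.7 1. ] yaw_y 36.5
```

The light 2.4 N grip still drives the dial, so the pads will slip safely at the catch. I'll feel forward in small steps.

Call:
step_arm(motion=[[1.78,-0.16,0,0,-2],[1.78,-0.31,0.01,0,-4],[1.78,-0.47,0.02,0,-6],[1.78,-0.47,0.02,0,-6]])

```text
time: 19.4
tool_pos: [0.4864, -0.1076, 0.0936]
tcp_rot: [-1.263, -2.876, -0.0]
wrist_force: [-0.1, 2.9, 1.8]
width: 0.209
grip_force: 2.9
```

```bash
python3 -c "
from h import *
fr(0,(518.7,-76.7)); marks()"
```

```text
meas th -136.2 r 44.7 F_rad -1.9 F_tan(ccw) -2.2
wrist blue 910 r 46.1 ang 145.0 => peg 219.0
top blue 65 r 45.6 ang 146.5 => peg 220.5
```

Call:
step_arm(motion=[[1.78,-0.16,0,0,-2],[1.78,-0.31,0.01,0,-4],[1.78,-0.47,0.02,0,-6],[1.78,-0.47,0.02,0,-6]])

```text
time: 19.9
tool_pos: [0.4902, -0.1113, 0.0939]
tcp_rot: [1.111, 2.938, -0.0]
wrist_force: [0.5, 0.8, 0.2]
width: 0.21
grip_force: 2.2
```

```bash
python3 -c "
from h import *
fr(0,(518.7,-76.7)); marks()"
```

```text
meas th -129.5 r 44.83 F_rad -1.0 F_tan(ccw) -0.1
wrist blue 914 r 46.0 ang 152.5 => peg 226.5
top blue 62 r 45.9 ang 154.9 => peg 228.9
```

Call:
step_arm(motion=[[1.78,-0.16,0,0,-2],[1.78,-0.31,0.01,0,-4],[1.78,-0.47,0.02,0,-6],[1.78,-0.47,0.02,0,-6]])

```text
time: 20.4
tool_pos: [0.4938, -0.1141, 0.0938]
tcp_rot: [0.956, 2.992, 0.0]
wrist_force: [0.7, 1.3, -1.0]
width: 0.202
grip_force: 2.1
```

```bash
python3 -c "
from h import *
fr(0,(518.7,-76.7)); marks()"
```

```text
meas th -123.7 r 44.95 F_rad -1.5 F_tan(ccw) -0.2
wrist blue 908 r 46.0 ang 158.3 => peg 232.3
top blue 64 r 45.8 ang 159.9 => peg 233.9
```

Call:
step_arm(motion=[[1.78,-0.16,0,0,-2],[1.78,-0.31,0.01,0,-4],[1.78,-0.47,0.02,0,-6],[1.78,-0.47,0.02,0,-6]])

```text
time: 20.9
tool_pos: [0.4972, -0.1163, 0.0935]
tcp_rot: [-0.798, -3.037, -0.001]
wrist_force: [0.8, 3.0, -1.0]
width: 0.206
grip_force: 2.7
```

```bash
python3 -c "
from h import *
fr(0,(518.7,-76.7)); marks()"
```

```text
meas th -118.5 r 45.08 F_rad -3.0 F_tan(ccw) -0.7
wrist blue 914 r 45.7 ang 162.4 => peg 236.4
top blue 64 r 45.4 ang 164.0 => peg 238.0
```

Call:
step_arm(motion=[[1.78,-0.16,-0.02,0,-2],[1.78,-0.31,-0.02,0,-4],[1.78,-0.31,-0.02,0,-4]])

```text
time: 21.3
tool_pos: [0.4993, -0.1176, 0.0932]
tcp_rot: [-0.692, -3.062, -0.001]
wrist_force: [-0.6, 3.7, -1.4]
width: 0.212
grip_force: 3.9
```

```bash
python3 -c "
from h import *
fr(0,(518.7,-76.7)); marks()"
```

```text
meas th -115.4 r 45.3 F_rad -3.1 F_tan(ccw) -2.1
wrist blue 906 r 45.6 ang 163.7 => peg 237.7
top red 33 r 47.4 ang -4.7 => peg -119.7
top blue 64 r 45.6 ang 165.2 => peg 239.2
```

Call:
step_arm(motion=[[1.78,-0.1,0.04,0,-1.5],[1.78,-0.2,0.05,0,-3],[1.78,-0.31,0.05,0,-4],[1.78,-0.31,0.05,0,-4]])

```text
time: 21.8
tool_pos: [0.5021, -0.1186, 0.0931]
tcp_rot: [-0.581, -3.084, -0.001]
wrist_force: [-2.3, 5.5, -1.3]
width: 0.207
grip_force: 5.2
```

```bash
python3 -c "
from h import *
fr(0,(518.7,-76.7)); marks()"
```

```text
meas th -111.6 r 45.08 F_rad -4.2 F_tan(ccw) -4.1
wrist blue 906 r 45.4 ang 164.7 => peg 238.7
top red 39 r 47.5 ang -4.3 => peg -119.3
top blue 63 r 45.4 ang 166.4 => peg 240.4
```

The dial has stopped following: the lag grew from 4° to 9.7° and the tangential force rose to 4 N. I'll open, re-centre on the peg, regrip and test again.

Call:
step_arm(motion=[[2.4,0,0.02,0,0],[2.6,0.2,0.03,0,3],[2.6,0.45,0.05,0,6],[2.6,0.7,0.08,0,9],[2.2,0.7,0.08,0,9],[1.9,0.7,0.08,0,9],[1.8,0.7,0.08,0,9],[1.74,0.7,0.08,0,9],[1.74,0.7,0.08,0,9]])

```text
time: 22.8
tool_pos: [0.4976, -0.1162, 0.0942]
tcp_rot: [0.823, 3.031, -0.0]
wrist_force: [0.8, 1.1, 1.1]
width: 0.2
grip_force: 8.9
```

```bash
python3 -c "
from h import *
fr(0,(518.7,-76.7)); marks()"
```

```text
meas th -118.1 r 44.8 F_rad -1.3 F_tan(ccw) 0.2
wrist blue 912 r 46.0 ang 161.9 => peg 235.9
top blue 63 r 45.9 ang 163.2 => peg 237.2
```

Call:
step_arm(motion=[[1.74,-0.1,0,0,-1],[1.74,-0.2,0,0,-2],[1.74,-0.2,0,0,-2]])

```text
time: 23.2
tool_pos: [0.4986, -0.1168, 0.0937]
tcp_rot: [-0.769, -3.045, -0.0]
wrist_force: [-0.4, 1.5, 2.8]
width: 0.206
grip_force: 9.3
```

```bash
python3 -c "
from h import *
fr(0,(518.7,-76.7)); marks()"
```

```text
meas th -116.6 r 44.88 F_rad -1.1 F_tan(ccw) -1.0
wrist blue 913 r 45.8 ang 161.9 => peg 235.9
top blue 64 r 45.9 ang 163.4 => peg 237.4
```

Call:
step_arm(motion=[[1.74,-0.08,0,0,-1],[1.74,-0.16,0,0,-2],[1.74,-0.16,0,0,-2]])

```text
time: 23.6
tool_pos: [0.4999, -0.1175, 0.0936]
tcp_rot: [-0.716, -3.058, -0.0]
wrist_force: [-0.5, 2.3, 1.6]
width: 0.209
grip_force: 9.4
```

```bash
python3 -c "
from h import *
fr(0,(518.7,-76.7)); marks()"
```

```text
meas th -114.8 r 44.92 F_rad -1.9 F_tan(ccw) -1.4
wrist blue 912 r 45.7 ang 162.7 => peg 236.7
top blue 65 r 45.7 ang 164.3 => peg 238.3
```

Call:
step_arm(motion=[[1.74,-0.08,0.02,0,-1],[1.74,-0.16,0.02,0,-2],[1.74,-0.16,0.02,0,-2]])

```text
time: 24.0
tool_pos: [0.5013, -0.118, 0.0935]
tcp_rot: [-0.663, -3.07, -0.0]
wrist_force: [-1.9, 3.3, 1.6]
width: 0.207
grip_force: 9.4
```

```bash
python3 -c "
from h import *
fr(0,(518.7,-76.7)); marks()"
```

```text
meas th -112.9 r 44.82 F_rad -2.3 F_tan(ccw) -3.0
wrist blue 908 r 45.6 ang 163.4 => peg 237.4
top blue 63 r 45.7 ang 165.1 => peg 239.1
```

Call:
step_arm(motion=[[1.74,-0.08,0.02,0,-1],[1.74,-0.16,0.02,0,-2],[1.74,-0.16,0.02,0,-2]])

```text
time: 24.4
tool_pos: [0.5027, -0.1185, 0.0934]
tcp_rot: [-0.609, -3.081, -0.0]
wrist_force: [-3.0, 3.7, -0.1]
width: 0.204
grip_force: 9.4
```

```bash
python3 -c "
from h import *
fr(0,(518.7,-76.7)); marks()"
```

```text
meas th -110.9 r 44.7 F_rad -2.4 F_tan(ccw) -4.1
wrist blue 910 r 45.5 ang 164.1 => peg 238.1
top red 34 r 47.3 ang -3.8 => peg -118.8
top blue 62 r 45.5 ang 165.9 => peg 239.9
```

Call:
step_arm(motion=[[1.74,-0.1,0.03,0,-1],[1.74,-0.2,0.04,0,-2],[1.74,-0.2,0.04,0,-2]])

```text
time: 24.8
tool_pos: [0.5046, -0.1188, 0.0934]
tcp_rot: [-0.554, -3.091, -0.0]
wrist_force: [-3.6, 4.0, 0.5]
width: 0.204
grip_force: 9.4
```

```bash
python3 -c "
from h import *
fr(0,(518.7,-76.7)); marks()"
```

```text
meas th -108.5 r 44.45 F_rad -2.7 F_tan(ccw) -4.6
wrist blue 907 r 45.3 ang 164.6 => peg 238.6
top red 36 r 47.8 ang -3.6 => peg -118.6
top blue 64 r 45.3 ang 166.5 => peg 240.5
```

The catch is confirmed: the pads slip at 4.6 N while the dial stays put. I'll release, lift and go over the rib with the tool twisted to match.

Call:
step_arm(motion=[[2.6,0,0,0,0],[3.5,0,0,0,0],[4.5,0,0,0,0],[4.5,0,0,-4,0],[4.5,0,0,-8,0],[4.5,0,0,-10,0],[4.5,1.5,4,-10,-6],[4.5,3,8,-10,-12],[4.5,4.8,12,-10,-18],[4.5,6,15,-10,-24],[4.5,6.6,16.8,-10,-27],[4.5,6.6,16.8,-10,-27],[4.5,6.6,16.8,-10,-27]])

```text
time: 26.2
tool_pos: [0.5023, 0.0612, 0.194]
tcp_rot: [-0.182, 3.135, -0.001]
wrist_force: [0.4, -0.3, -1.5]
width: 0.533
grip_force: 0.0
```

```bash
python3 -c "
from h import *
s=bot.read_state(); print(s['time'],s['tool_pos'],s['tcp_rot'],s['wrist_force'])
im,d,K,O,Q,c=cam('wrist'); cv2.imwrite('pics/r.png',im[...,::-1])
im,d,K,O,Q,c=cam('wrist')
M=R.from_rotvec(s['tcp_rot']).as_matrix(); print('yaw_y',np.degrees(np.arctan2(M[1,1],M[0,1])))
# point map: height of rib top from depth
v,u=np.nonzero(d>0); p=cv2.undistortPoints(np.c_[u,v].astype(float)[:,None],K,None)[:,0]; D=d[v,u]
W=O+(np.c_[p[:,0],-p[:,1],-np.ones(len(u))]*D[:,None])@Q.T
near=(np.hypot(W[:,0]-.501,W[:,1]-.062)<.045)&(W[:,2]>.1)&(W[:,2]<.125)
q=W[near]; print(len(q),q.mean(0),np.percentile(q[:,2],[5,50,95]))
r=cv2.minAreaRect((q[:,:2]*1000).astype(np.float32)); print('rib top rect',r)
"
```

```text
26.2 [0.50227423 0.06123467 0.1940477 ] [-1.81537784e-01  3.13542575e+00 -1.28361757e-03] [ 0.3511097  -0.29567834 -1.50293399]
yaw_y 96.62730767733755
1162 [0.50091971 0.0658643  0.11596592] [0.11261123 0.11657162 0.11786652]
rib top rect ((503.2676696777344, 66.40916442871094), (49.440982818603516, 13.748536109924316), 6.593130588531494)
```

View pics/r.png

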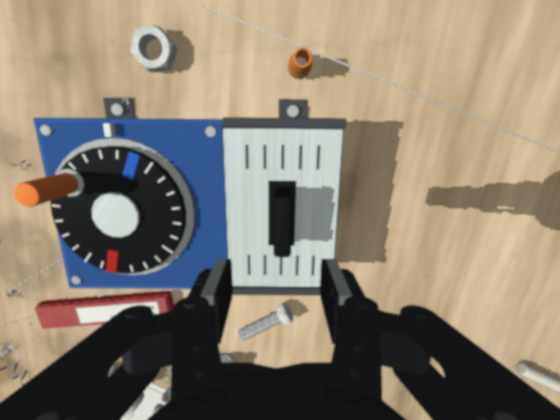

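The view shows the rib centred at about (283,215) on the cover. Depth puts its top at (0.5025,0.066,0.116) with a yaw of 6.6°. I'll descend and grip it lightly.

Call:
step_arm(motion=[[4,-0.05,0.48,4,0],[4,-0.05,0.48,8,0],[3.5,-0.05,0.48,10.5,0],[3,-0.05,0.48,11.1,0],[2.4,-0.05,0.48,11.1,0],[1.9,-0.05,0.48,11.1,0],[1.6,-0.05,0.48,11.1,0],[1.45,-0.05,0.48,11.1,0],[1.36,-0.05,0.48,11.1,0],[1.36,-0.05,0.48,11.1,0]])

```text
time: 27.3
tool_pos: [0.5033, 0.0664, 0.0842]
tcp_rot: [-0.181, 3.133, 0.0]
wrist_force: [0.8, 0.9, 5.3]
width: 0.16
grip_force: 11.9
```

Call:
step_arm(motion=[[1.34,0,0.1,0,0],[1.34,0,0.2,0,0],[1.34,0,0.2,0,0]])

```text
time: 27.6
tool_pos: [0.5029, 0.0679, 0.0837]
tcp_rot: [-0.182, 3.134, -0.002]
wrist_force: [1.6, -1.9, 6.0]
width: 0.164
grip_force: 18.1
```

Call:
step_arm(motion=[[1.34,0,0.1,0,0],[1.34,0,0.15,0,0],[1.34,0,0.15,0,0]])

```text
time: 27.9
tool_pos: [0.5027, 0.0693, 0.0837]
tcp_rot: [-0.182, 3.134, -0.002]
wrist_force: [1.2, -2.1, 6.0]
width: 0.159
grip_force: 18.1
```

Call:
step_arm(motion=[[1.34,0,0.1,0,0],[1.34,0,0.1,0,0]])

```text
time: 28.1
tool_pos: [0.5026, 0.0703, 0.0837]
tcp_rot: [-0.182, 3.134, -0.002]
wrist_force: [1.7, -1.2, 6.6]
width: 0.159
grip_force: 18.1
```

Call:
step_arm(motion=[[1.34,0,0.1,0,0],[1.34,0,0.1,0,0]])

```text
time: 28.3
tool_pos: [0.5025, 0.0713, 0.0837]
tcp_rot: [-0.182, 3.134, -0.002]
wrist_force: [1.8, -2.6, 5.9]
width: 0.155
grip_force: 18.1
```

Call:
step_arm(motion=[[1.34,0,0.1,0,0],[1.34,0,0.15,0,0],[1.34,0,0.15,0,0]])

```text
time: 28.6
tool_pos: [0.5023, 0.0728, 0.0837]
tcp_rot: [-0.182, 3.134, -0.002]
wrist_force: [2.5, -1.7, 4.9]
width: 0.159
grip_force: 18.1
```

The cover moved more than 6 mm at about 2 N, so it's unlocked. I'll slide on.

Call:
step_arm(motion=[[1.34,-0.02,0.2,0,0],[1.34,-0.03,0.5,0,0],[1.34,-0.03,0.8,0,0],[1.34,-0.03,1.1,0,0],[1.34,-0.03,1.4,0,0],[1.34,-0.03,1.7,0,0],[1.34,-0.03,2.0,0,0],[1.34,-0.03,2.3,0,0],[1.34,-0.03,2.6,0,0],[1.34,-0.03,2.9,0,0],[1.34,-0.03,3.0,0,0]])

```text
time: 29.7
tool_pos: [0.4983, 0.1032, 0.083]
tcp_rot: [-0.182, 3.135, -0.0]
wrist_force: [2.8, -2.0, 4.9]
width: 0.16
grip_force: 20.4
```

Call:
step_arm(motion=[[1.34,-0.01,0.2,0,0],[1.34,-0.02,0.5,0,0],[1.34,-0.03,0.8,0,0],[1.34,-0.03,1.1,0,0],[1.34,-0.03,1.4,0,0],[1.34,-0.03,1.7,0,0],[1.34,-0.03,2.0,0,0],[1.34,-0.03,2.3,0,0],[1.34,-0.03,2.6,0,0],[1.34,-0.03,2.9,0,0],[1.34,-0.03,3.2,0,0],[1.34,-0.03,3.2,0,0]])

```text
time: 30.9
tool_pos: [0.4944, 0.1353, 0.0827]
tcp_rot: [0.181, -3.136, -0.0]
wrist_force: [2.1, -0.9, 4.4]
width: 0.161
grip_force: 20.7
```

```bash
python3 -c "
from h import *
s=bot.read_state(); p=s['tool_pos'][:2]*1000; print(p,s['wrist_force'],'y from dial axis',(p-[518.7,-76.7])@[-.115,.9934],'want 218.5')"
```

```text
[494.35753575 135.27204321] [ 2.10388204 -0.93235249  4.37794666] y from dial axis 213.3724111123421 want 218.5
```

Call:
step_arm(motion=[[1.34,0,0.1,0,0],[1.34,0,0.2,0,0],[1.34,0,0.2,0,0]])

```text
time: 31.2
tool_pos: [0.4942, 0.1368, 0.0827]
tcp_rot: [0.181, -3.136, -0.0]
wrist_force: [2.7, -1.5, 4.3]
width: 0.159
grip_force: 20.4
```

Call:
step_arm(motion=[[1.34,0,0.1,0,0],[1.34,0,0.1,0,0]])

```text
time: 31.4
tool_pos: [0.4941, 0.1378, 0.0827]
tcp_rot: [0.181, -3.136, 0.0]
wrist_force: [2.3, -2.4, 4.0]
width: 0.161
grip_force: 20.3
```

Call:
step_arm(motion=[[1.34,0,0.08,0,0],[1.34,0,0.08,0,0]])

```text
time: 31.6
tool_pos: [0.494, 0.1386, 0.0828]
tcp_rot: [0.181, -3.136, -0.0]
wrist_force: [2.0, -1.9, 3.5]
width: 0.16
grip_force: 20.2
```

Call:
step_arm(motion=[[1.34,0,0.08,0,0],[1.34,0,0.08,0,0]])

```text
time: 31.8
tool_pos: [0.4939, 0.1394, 0.0827]
tcp_rot: [0.181, -3.136, -0.0]
wrist_force: [3.1, -2.2, 3.5]
width: 0.163
grip_force: 20.1
```

Call:
step_arm(motion=[[1.8,0,0,0,0],[2.6,0,0,0,0],[3.4,0,0,0,0],[4,0,0,0,0],[4,0,0,-3,0],[4,0,0,-7,0],[4,0,0,-11,0],[4,0,0,-11,0],[4,0,0,-11,0]])

```text
time: 32.7
tool_pos: [0.4947, 0.1397, 0.1941]
tcp_rot: [-0.181, 3.134, 0.001]
wrist_force: [-0.6, -0.6, -0.7]
width: 0.468
grip_force: 0.0
```

```bash
python3 -c "
from h import *
s=bot.read_state(); print(s['time'],s['tool_pos'],s['wrist_force'])
im,d,K,O,Q,c=cam('wrist'); cv2.imwrite('pics/f.png',im[...,::-1])
v,u=np.nonzero(d>0); p=cv2.undistortPoints(np.c_[u,v].astype(float)[:,None],K,None)[:,0]; D=d[v,u]
W=O+(np.c_[p[:,0],-p[:,1],-np.ones(len(u))]*D[:,None])@Q.T
q=W[(np.hypot(W[:,0]-.494,W[:,1]-.139)<.045)&(W[:,2]>.1)&(W[:,2]<.125)]
r=cv2.minAreaRect((q[:,:2]*1000).astype(np.float32)); print(r,(np.array(r[0])-[503.27,66.41])@[-.115,.9934])"
```

```text
32.7 [0.49469492 0.13970764 0.19411629] [-0.64218057 -0.55428344 -0.65128776]
((495.3680114746094, 138.12342834472656), (49.119956970214844, 13.50554084777832), 6.630812168121338) 72.14884839807128
```

View pics/f.png

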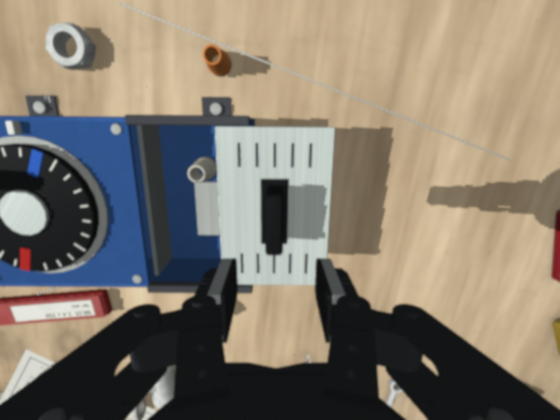

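The view shows the compartment open and the fingers clear, with the rib at about (275,215). The cover is open about 72–74 mm and the bystander parts in view look undisturbed. I'll hand in.

```bash
python3 -c "
from workcell import bot
print(bot.finish_job())"
```

```text
the job is handed in; nothing more can be done
None
```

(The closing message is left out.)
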